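Weigh the salt and hold the peg open at the log card

ROBOT

A 7-joint arm with a two-finger parallel gripper is mounted at the origin on a cart in front of the work surface, level with it; the furniture and walls round the work are solid. World frame = base frame: x ahead of the robot, y to its left, z up, the work surface at z = 0. Lengths are in m, angles in rad, forces in N, time in s.
With the tool pointing down it reaches from about 0.4 to 0.85 m from the base axis. Payload 10.4 kg.
Tool frame: the origin (TCP) lies on the centre line of the jaws, within the pads' length; the fingertips stand 17 mm ahead of it and the grasp point (between the pads) lies 2 mm behind it (manip.tcp_to_tips is the distance from the TCP to the fingertips, in m); z points along the fingers, x is the direction in which the jaws open and shut, and the axes are right-handed (so a half turn about z gives the same grasp; the last joint's range is limited). The gripper opens to 85 mm and grips with 20 to 120 N. Pads are 22 mm wide; open, the fingers measure 114 mm over their backs; the gripper's body (76 mm by 85 mm) begins 54 mm behind the grasp point. The pads swing forward as they close: fully open they stand 13 mm farther back than shut.
Start: joints at [-1.255, 0.332, -0.065, 1.46, 0.022, 1.35, -0.088], TCP at [0.208, 0.589, 0.248] pointing down, gripper open.
Joint ranges: [-2.6, 2.6], [-0.5, 2.12], [-1.47, 1.34], [0.16, 2.42], [-1.27, 4.41], [0.06, 2.06], [-2.6, 2.6]. Speed limits (rad/s): [2.22, 2.22, 2.79, 2.79, 3.14, 3.14, 3.14].

INTERFACE

Orientations are given as a unit quaternion [x, y, z, w].
In Python, from workcell import manip gives the robot as it stands.
- The arm moves only by the shell command python3 -m pendant 'ROWS' [FORCE]. ROWS is JSON, a list of rows, each a list of 3 entries, a list of its own where there are three numbers: the shift along the world's x, y, z in cm, then the turn, a rotation vector about the world's x, y, z in degrees, then the closure in counts, from 0 (fully open) to 255 (shut). A call has 1 to 12 rows; each row shifts and turns the pose as measured when the row begins; what a row does not reach is not made up. A row lasts 1/8 s, in which the tool goes at most 62.5 mm and 10.7 degrees, less where a joint would pass 70% of its speed; a pose out of reach is approached as far as the arm can. A call is refused whole if a number of a shift passes 6.25 or a number of a turn 10.7, either way. A call with a gripper value outside its range is refused whole. The fingers move at their own pace and stop on an object; FORCE is the grip in N (left out, the last holds). Time passes only in rows, so rows that do not move let the fingers close. It gives the time, the measured TCP pose, the force and the opening at its end, in the units of the state.
- manip.get_obs(): the state, without advancing time (a new reading comes with each control period).
- manip.camera(name): name is "scene" or "top"; returns a dict with "pixels" (480x640x3 uint8, red, green, blue), "range_z" (480x640 float32, m along the optical axis (not along the pixel's ray), 0 where there is no reading), "K" (3x3 intrinsics, pixels), "origin" and "rotation" of the camera in the world. Camera axes: x right, y down, z forward; pixel columns grow to the right and rows downward; lengths in m; the calibration is good to about 2 mm. A picture is of the moment at which its call begins.
- manip.hand_in(): hands the job in, once; it reports no verdict.
The state is a dict: "clock": time; "joint_pos": joint angles; "joint_velocities": joint speeds; "tau": joint torques, N m; "position": TCP position; "ee_rot": TCP orientation; "ft_force": force on the tool from outside, world axes, zero at the start; "torque": the same for the moment, N m; "grip_width": opening from 0.0 (shut) to 1.0 (fully open).
Only numpy, scipy, OpenCV 4.12 (cv2) and the standard library are available. Lean on these libraries where they do the work, as an engineer would, in place of code of your own. Each camera call takes 0.05 s, during which the arm holds its last target.

TASK

For our salt log, stand the salt shaker gently in the middle of the kitchen scale's pan and leave it there, so that I can read its weight. Then pick up the big wooden spring peg by its handles and bring its gaping jaws round the upper half of the log card's right-hand edge (as seen from the robot), one jaw on each side and neither touching the card, so that I can slip the weight note in; finish there, still holding the peg squeezed open in the air. Leave the card's stand and the other things where they are.

Things in the scene. Friction and masses are not known exactly. Their poses are not given: they have to be found in the camera images.
- shaker_centre (a point): salt shaker: glass body 44 mm across up to 66 mm high, then a 34 mm domed grey cap, 90 mm tall in all, about 0.2 kg, upright on the worktop; this point is its centre, 45 mm above its foot, z up. It stands at one of three places in front of and left of the scale; the cup and the garlic have the other two
- pan_centre (a point): middle of the scale's pan: centre of the pan's flat floor, 97 mm above the worktop while empty. A round steel dish, floor 142 mm across, sloping rim 13 mm above the underside and 180 mm across, on a white mechanical kitchen scale (body 172 mm across, a round dial at the front reaching 105 mm from the centre; the scale does not shift)
- pan (a joint): how far the scale's pan has sunk against its spring, in m: 0 empty, about 2 mm for every newton (the shaker sinks it 3 to 6 mm), stop at 0.018, which takes 9 N
- card_stand: log card and its block: a stiff upright card, 3 mm thick, 150 mm wide, from 12 to 128 mm above the worktop, in a slotted wooden block (56 mm deep, 100 mm wide, 24 mm tall, loose, 0.7 kg). Origin: centre of the block's underside. The card lies in the plane x = 0; y runs along it to the left as the robot sees it, x away from the robot, z up
- card_edge (a point): a point on the right-hand upright edge of the card (y = -75 mm in the stand's frame), 95 mm above the worktop, axes as those of the stand
- peg_handles (a point): big wooden spring peg, lying on its side, 105 mm long, 24 mm high as it lies, 60 g. This point: midway between its two handles where fingers squeeze, 12 mm above the worktop, 30 mm behind the coil; x points along the peg to the jaw tips (85 mm ahead), y across from handle to handle, z up (the hinge axis). Across the handles it measures 34 mm here, 41 mm at the tail 21 mm behind
- peg_coil (a point): the peg's spring coil (its pivot), 30 mm ahead of the handles point, half-way up the peg's 24 mm
- jaw_a (a point): inner face of one jaw of the peg, 4.5 mm behind the tip (50.5 mm ahead of the coil), half-way up its 24 mm; each jaw is 9 mm thick. This is the jaw on the peg's +y side
- jaw_b (a point): inner face of the other jaw, 4.5 mm behind its tip, on the peg's -y side
- peg_lever (a joint): angle between the peg's two halves in rad: 0 closed by the spring, 0.44 squeezed to its stop (each half turns by half of it); the handles' outer faces are then parallel, 20 mm apart, the jaws symmetric about the mid-line. The squeeze takes 4 N at first, 12 N at the stop. The gap at the jaw tips is about 55 mm times this angle, 24 mm at the stop
- cup: handleless ombre cup, 70 mm across, 79 mm tall; a bystander; origin at the centre of its underside
- garlic: garlic bulb, 54 mm; a bystander; origin at the centre of its underside
- lemon: lemon, 72 mm long, left of the scale; a bystander; origin at its underside
- lime: lime, 55 mm long, left of the scale; a bystander; origin at its underside
- pencil: pencil, 117 mm long and 7 mm thick, lying near the front edge; a bystander; origin at its middle, underside
- mug: mug with dots, 93 mm tall, at the back; a bystander; origin at the centre of its underside
- pepper_mill: turned wooden pepper mill, 170 mm tall, behind the card; a bystander; origin at the centre of its underside

How it is judged:
On the way, in this order (a step that is already met when the one before it is completed fails the run):
1. the salt shaker stands upright in the middle of the scale's pan, let go (horizontal distance between shaker_centre and pan_centre below 0.02 m and angle between shaker_centre's own z axis and vertical below 0.1 rad and contact force between shaker and pan above 0.8 N and value of joint pan above 0.0015 m and contact force between the fingers and shaker below 0.1 N and linear speed of shaker below 0.02 m/s), for 0.3 s.
2. the peg is squeezed open and lifted clear of the worktop (value of joint peg_lever above 0.3 rad and height (world z) of peg_handles above 0.03 m and contact force between the fingers and peg above 3 N), for 0.1 s.
At the end, for the whole second after the job is handed in: Peg held in the air, squeezed (over 3 N) to 0.30 rad or more, still; jaws either side of the card, not touching it (under 0.3 N), 8 mm or more past its right edge, 64 to 122 mm up, coil outside; shaker let go, upright, weight on the pan, within 20 mm of its middle; card upright (all of step 1 and ((x of jaw_a in the frame of card_stand below -0.003 m and x of jaw_b in the frame of card_stand above 0.003 m) or (x of jaw_b in the frame of card_stand below -0.003 m and x of jaw_a in the frame of card_stand above 0.003 m)) and y of each of jaw_a, jaw_b in the frame of card_stand above -0.067 m and z of jaw_a in the frame of card_stand between 0.064 and 0.122 m and z of jaw_b in the frame of card_stand between 0.064 and 0.122 m and y of peg_coil in the frame of card_stand below -0.076 m and value of joint peg_lever above 0.3 rad and contact force between the fingers and peg above 3 N and contact force between peg and card_stand below 0.3 N and height (world z) of peg_handles above 0.06 m and linear speed of peg below 0.02 m/s and angle between card_stand's own z axis and vertical below 0.05 rad); the arm keeps its last pose, push and grip.
It fails at once if the scale's pan pushed down onto its stop (value of joint pan above 0.017 m).
It fails at once if the card's stand shifted by more than 20 mm or tipped (distance of card_stand from where it was at the start of the episode above 0.02 m or angle between card_stand's own z axis and vertical above 0.2 rad).
It fails at once if the salt shaker tipped over (angle between shaker_centre's own z axis and vertical above 0.6 rad).
It fails at once if a bystander (cup, garlic, lemon, lime, pencil, mug or pepper mill) shifted by more than 30 mm (distance of any of cup, garlic, lemon, lime, pencil, mug, pepper_mill from where it was at the start of the episode above 0.03 m).
It also fails if it takes over 48 s, if anything falls off the work surface, if the arm or the gripper's body presses on something with over 40 N, if the wrist force passes 120 N, or if a joint passes its speed limit or range.

## Working session

There is one attempt and no reset: what is moved stays moved. The work goes in short steps, Python scripts to look and compute and a shell command to move; the robot and the scene stay as the last step left them, time stands still between calls to the robot, and variables do not carry over. Pictures are saved under pics/ and viewed, and the job is handed in when it is done.

```bash
ls; mkdir -p pics
python3 - <<'E'
from workcell import manip
import cv2,numpy as np
for n in("scene","top"):
    c=manip.camera(n); cv2.imwrite(f"pics/{n}0.png",c["pixels"][:,:,::-1]); np.savez(f"{n}0.npz",**c)
    print(n,c["K"].tolist(),np.round(c["origin"],3),np.round(c["rotation"],3).tolist())
print(manip.get_obs()); print(manip.tcp_to_tips)
E
```

```text
pics
scene [[556.5371938441563, 0.0, 314.82068750911105], [0.0, 556.5371938441563, 239.4941925138489], [0.0, 0.0, 1.0]] [-0.11  -0.405  0.848] [0.83, -0.369, 0.179, -0.378]
top [[571.2523508195272, 0.0, 324.54300678865616], [0.0, 571.2523508195272, 232.18795706073573], [0.0, 0.0, 1.0]] [0.351 0.178 1.285] [-0.695, 0.714, -0.052, 0.067]
{'clock': 0.1, 'joint_pos': array([-1.25461561,  0.33274899, -0.06473628,  1.46086453,  0.02164133,
        1.34991756, -0.08850207]), 'joint_velocities': array([ 0.00026525, -0.00257033,  0.00076221, -0.00171271, -0.0001586 ,
        0.00018562, -0.00084218]), 'tau': array([ 1.85736775e-03, -6.26739478e+01,  4.93951875e-02, -3.92431641e+01,
        1.63623481e-02,  6.97728174e-03,  3.09402969e-05]), 'position': array([0.20759839, 0.58917306, 0.24762943]), 'ee_rot': array([ 8.16173886e-01,  5.77806024e-01, -4.80225008e-04,  3.93237738e-04]), 'ft_force': array([1.55044941, 0.34446516, 0.73914664]), 'torque': array([ 0.00721152, -0.020876  ,  0.00188109]), 'grip_width': 1.0002818296865694}
0.017
```

View pics/scene0.png

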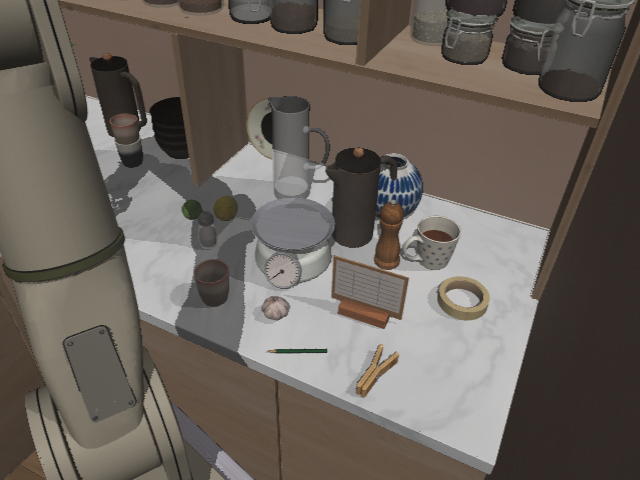

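View pics/top0.png

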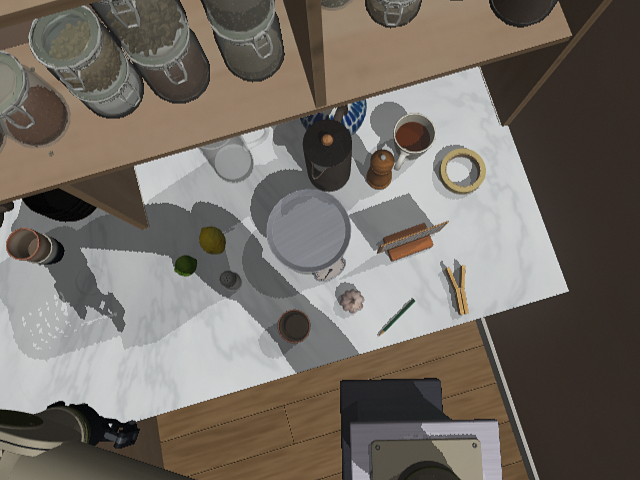

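```bash
cat > h.py <<'E'
import numpy as np,cv2
from scipy.spatial.transform import Rotation as R
def load(f): return dict(np.load(f))
def rays(c,uv):
    uv=np.atleast_2d(uv).astype(float); K=c["K"]
    d=np.c_[(uv[:,0]-K[0,2])/K[0,0],(uv[:,1]-K[1,2])/K[1,1],np.ones(len(uv))]
    q=np.asarray(c["rotation"]); M=R.from_quat(q).as_matrix() if q.size==4 else q
    return d@M.T
def plane(c,uv,z):
    d=rays(c,uv); o=c["origin"]; return o+d*((z-o[2])/d[:,2])[:,None]
def cloud(c):
    v,u=np.mgrid[:480,:640]; d=rays(c,np.c_[u.ravel(),v.ravel()])
    return (c["origin"]+d*c["range_z"].reshape(-1,1)).reshape(480,640,3)
def proj(c,p):
    q=np.asarray(c["rotation"]); M=R.from_quat(q).as_matrix() if q.size==4 else q
    d=(np.atleast_2d(p)-c["origin"])@M; K=c["K"]; return np.c_[d[:,0]/d[:,2]*K[0,0]+K[0,2],d[:,1]/d[:,2]*K[1,1]+K[1,2]]
E
python3 - <<'E'
from h import *
t=load("top0.npz");s=load("scene0.npz")
P=cloud(t);S=cloud(s)
np.set_printoptions(precision=4,suppress=True)
for n,u in dict(shaker=(229,280),cup=(294,325),garlic=(350,300),lemon=(212,239),lime=(185,265),panc=(309,231),pencil=(396,317),peg=(462,312),block=(412,248),mill=(380,165),mug=(414,135),tape=(450,185),pot=(327,140),table=(500,240),shelf=(330,100),glass=(233,160)).items():
    print(n,P[u[1],u[0]])
for n,a,u in(("shk",S,(206,218)),("pan",S,(293,222)),("card",S,(370,290))): print(n,a[u[1],u[0]])
a=t["pixels"][240:330,360:500,::-1]; b=s["pixels"][330:410,330:420,::-1]
cv2.imwrite("pics/z1.png",cv2.resize(a,None,fx=5,fy=5,interpolation=cv2.INTER_CUBIC));cv2.imwrite("pics/z2.png",cv2.resize(b,None,fx=6,fy=6,interpolation=cv2.INTER_CUBIC))
E
```

```text
shaker [0.4588 0.4056 0.0861]
cup [0.3625 0.2759 0.0063]
garlic [0.4125 0.1512 0.044 ]
lemon [0.5527 0.4497 0.0532]
lime [0.4974 0.5093 0.0493]
panc [0.5563 0.2341 0.1009]
pencil [0.3745 0.0499 0.0057]
peg [ 0.3814 -0.0916  0.0251]
block [0.5246 0.0098 0.0257]
mill [0.6789 0.0839 0.1576]
mug [ 0.776  -0.0035  0.0549]
tape [ 0.6673 -0.0841  0.0194]
pot [0.7096 0.1898 0.2335]
table [ 0.5414 -0.1936 -0.0027]
shelf [0.7129 0.1813 0.4189]
glass [0.6988 0.3848 0.1577]
shk [0.4551 0.3976 0.0885]
pan [0.5667 0.2415 0.0969]
card [0.5404 0.0105 0.0684]
```

View pics/z1.png

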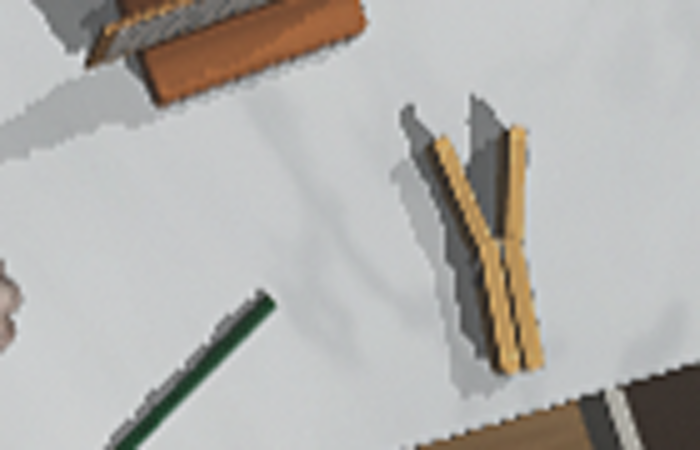

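View pics/z2.png

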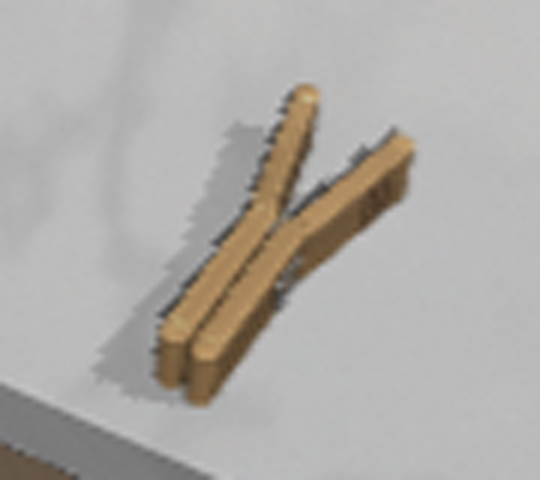

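Run:
```python
from h import *
np.set_printoptions(precision=4,suppress=True)
t=load("top0.npz");s=load("scene0.npz")
P=cloud(t);S=cloud(s)
def reg(a,x0,x1,y0,y1,z0,z1): return (a[...,0]>x0)&(a[...,0]<x1)&(a[...,1]>y0)&(a[...,1]<y1)&(a[...,2]>z0)&(a[...,2]<z1)
for nm,c,a in(("top",t,P),("scene",s,S)):
    print("==",nm)
    # table height near
    m=reg(a,.3,.6,-.15,.3,-.015,.004); print("table z",np.median(a[m][:,2]))
    m=reg(a,.40,.52,.34,.46,.07,.10); q=a[m]; print("shk top",m.sum(),q.min(0),q.max(0),q.mean(0)); v,u=np.nonzero(m); print(" px centroid",u.mean(),v.mean(),plane(c,[u.mean(),v.mean()],.08))
    m=reg(a,.45,.67,.12,.34,.107,.125); v,u=np.nonzero(m)
    q=a[m]; A=np.c_[2*q[:,:2],np.ones(len(q))]; sol=np.linalg.lstsq(A,(q[:,:2]**2).sum(1),rcond=None)[0]; print("rim",len(q),sol[:2],np.sqrt(sol[2]+sol[:2]@sol[:2]),q[:,2].mean(), (q.min(0)+q.max(0))/2)
    m=reg(a,.46,.66,.14,.33,.09,.101); print("floor",m.sum(),a[m].mean(0),np.median(a[m][:,2]))
    m=reg(a,.34,.52,-.16,-.03,.012,.04); v,u=np.nonzero(m); print("peg",m.sum(),a[m].min(0),a[m].max(0)); 
    im=c["pixels"].astype(int); w=(im[...,0]-im[...,2]>40)&reg(a,.34,.52,-.16,-.03,-.01,.04)
    print(" wood",w.sum())
    m=reg(a,.48,.58,-.1,.1,.115,.14); print("card top",m.sum(),a[m].min(0),a[m].max(0))
    m=reg(a,.46,.62,-.12,.12,.035,.14); q=a[m]; cc=q[:,:2].mean(0); uu,ss,vv=np.linalg.svd(q[:,:2]-cc); pr=(q[:,:2]-cc)@vv[0]; print("card",m.sum(),cc,vv[0],pr.min(),pr.max(),ss)
```

```text
== top
table z -0.00020692223072571458
shk top 212 [0.4464 0.3944 0.0704] [0.4787 0.4265 0.0965] [0.4619 0.4092 0.0842]
 px centroid 227.4811320754717 278.62735849056605 [[0.4623 0.41   0.08  ]]
rim 140 [0.57   0.2283] 0.09357254420349352 0.11061147540602362 [0.5694 0.2359 0.1157]
floor 4483 [0.5581 0.2357 0.0972] 0.09732201980003352
peg 471 [ 0.3771 -0.106   0.0122] [ 0.4844 -0.0635  0.0316]
 wood 363
card top 163 [ 0.5155 -0.0529  0.1151] [0.5645 0.0883 0.1334]
card 442 [0.5389 0.0178] [-0.3178  0.9482] -0.07514492778580478 0.07422145927030094 [0.9166 0.0182]
== scene
table z 0.0005919119030705078
shk top 181 [0.4446 0.3908 0.0702] [0.4772 0.4225 0.0934] [0.4574 0.4048 0.0827]
 px centroid 204.98342541436463 218.1878453038674 [[0.4594 0.4077 0.08  ]]
rim 173 [0.5717 0.216 ] 0.09631664162464615 0.11378882653033293 [0.5687 0.2339 0.116 ]
floor 2769 [0.5576 0.2351 0.0982] 0.09825582503541797
peg 642 [ 0.3745 -0.1061  0.012 ] [ 0.4838 -0.0648  0.0289]
 wood 662
card top 494 [ 0.5137 -0.0549  0.115 ] [0.5647 0.0884 0.1318]
card 2660 [0.539  0.0146] [ 0.3166 -0.9485] -0.07738747029296181 0.07338168711422408 [2.2283 0.0729]
```

Run:
```python
from h import *
np.set_printoptions(precision=4,suppress=True)
for nm in("top","scene"):
    c=load(nm+"0.npz");a=cloud(c)
    print("==",nm)
    im=c["pixels"].copy()
    # pan silhouette via 'above .1' contour, ellipse at the rim height
    m=((a[...,2]>.092)&(a[...,2]<.125)&(np.hypot(a[...,0]-.56,a[...,1]-.235)<.12)).astype(np.uint8)
    m=cv2.morphologyEx(m,cv2.MORPH_OPEN,np.ones((3,3)))
    k=max(cv2.findContours(m,0,1)[0],key=cv2.contourArea)[:,0]
    q=plane(c,k,.110)[:,:2]; (x,y),r=cv2.minEnclosingCircle(q.astype(np.float32)); print("pan encl",x,y,r)
    A=np.c_[2*q,np.ones(len(q))]
    for _ in range(4):
        sol=np.linalg.lstsq(A,(q**2).sum(1),rcond=None)[0]; rr=np.sqrt(sol[2]+sol[:2]@sol[:2]); e=np.abs(np.hypot(*(q-sol[:2]).T)-rr); ok=e<max(.002,1.5*np.median(e)); q=q[ok];A=A[ok]
    print("fit",sol[:2],rr,len(q))
    # peg top face
    i=im.astype(int); w=(i[...,0]-i[...,2]>45)&(np.abs(a[...,2]-.024)<.006)&(a[...,0]>.34)&(a[...,0]<.52)&(a[...,1]<-.03)&(a[...,1]>-.16)
    v,u=np.nonzero(w); q=plane(c,np.c_[u,v],.024)[:,:2]
    cc=q.mean(0); vv=np.linalg.svd(q-cc)[2][0]; vv*=-np.sign(vv[0]); n=np.array([-vv[1],vv[0]])
    s=(q-cc)@vv; l=(q-cc)@n
    print("peg",len(q),cc,vv,np.degrees(np.arctan2(vv[1],vv[0])),s.min(),s.max())
    for b in np.arange(-.07,.06,.01):
        k=(s>=b)&(s<b+.01)
        if k.sum(): print("  %.3f n%d %.4f %.4f mid %.4f"%(b+.005,k.sum(),l[k].min(),l[k].max(),(l[k].min()+l[k].max())/2))
```

```text
== top
pan encl 0.5569101572036743 0.235252246260643 0.08910635113716125
fit [0.5568 0.2352] 0.08787130765243886 235
peg 343 [ 0.4274 -0.0904] [-0.9914 -0.1309] -172.4792840181593 -0.05470770584521684 0.05002778368510241
  -0.055 n13 -0.0188 0.0193 mid 0.0003
  -0.045 n26 -0.0192 0.0185 mid -0.0004
  -0.035 n32 -0.0166 0.0167 mid 0.0001
  -0.025 n30 -0.0143 0.0146 mid 0.0001
  -0.015 n32 -0.0121 0.0129 mid 0.0004
  -0.005 n36 -0.0095 0.0107 mid 0.0006
  0.005 n34 -0.0090 0.0086 mid -0.0002
  0.015 n35 -0.0090 0.0091 mid 0.0000
  0.025 n35 -0.0089 0.0091 mid 0.0001
  0.035 n34 -0.0093 0.0091 mid -0.0001
  0.045 n35 -0.0092 0.0087 mid -0.0003
  0.055 n1 -0.0054 -0.0054 mid -0.0054
== scene
pan encl 0.5534419417381287 0.23122522234916687 0.08940097689628601
fit [0.5533 0.2311] 0.08745029960444017 185
peg 503 [ 0.4248 -0.0923] [-0.9937 -0.1123] -173.551159907687 -0.05692652753814312 0.05239274205726707
  -0.055 n24 -0.0213 0.0188 mid -0.0013
  -0.045 n42 -0.0204 0.0195 mid -0.0005
  -0.035 n41 -0.0175 0.0157 mid -0.0009
  -0.025 n45 -0.0156 0.0153 mid -0.0001
  -0.015 n45 -0.0128 0.0131 mid 0.0002
  -0.005 n47 -0.0108 0.0116 mid 0.0004
  0.005 n50 -0.0102 0.0090 mid -0.0006
  0.015 n50 -0.0101 0.0090 mid -0.0005
  0.025 n51 -0.0100 0.0094 mid -0.0003
  0.035 n52 -0.0095 0.0097 mid 0.0001
  0.045 n50 -0.0099 0.0097 mid -0.0001
  0.055 n6 -0.0048 0.0069 mid 0.0011
```

```bash
python3 -m pendant '[[[5,-3.6,0],[0,0,5.3],0],[[5,-3.6,0],[0,0,5.3],0],[[5,-3.6,0],[0,0,5.3],0],[[5,-3.6,0],[0,0,5.3],0],[[5,-3.6,0],[0,0,5.3],0],[[0,0,0],[0,0,0],0],[[0,0,0],[0,0,0],0]]' 25
python3 - <<'E'
from workcell import manip
from h import *
o=manip.get_obs(); M=R.from_quat(o["ee_rot"]).as_matrix(); print(o["position"],M.round(3).tolist(),np.degrees(np.arctan2(M[1,0],M[0,0])),o["joint_pos"],o["ft_force"])
E
```

```text
clock: 0.98
position: [0.46, 0.4026, 0.2443]
ee_rot: [0.655, 0.755, -0.003, 0.001]
ft_force: [-0.3, 0.6, 0.4]
grip_width: 1.002
[0.45997639 0.40256904 0.24433301] [[-0.141, 0.99, -0.003], [0.99, 0.141, -0.007], [-0.006, -0.004, -1.0]] 98.10313934227179 [-0.82832358  0.30590404  0.04164605  1.50379155 -0.01026364  1.33890381
  0.92603704] [-0.27373174  0.63828244  0.44109517]
```

```bash
python3 -m pendant '[[[0.1,0.6,-3],[0,0,0],0],[[0,0,-5],[0,0,0],0],[[0,0,-4],[0,0,0],0],[[0,0,0],[0,0,0],0]]'
python3 - <<'E'
from workcell import manip
import cv2,numpy as np
for n in("scene","top"):
    c=manip.camera(n); np.savez(f"{n}1.npz",**c)
    y0,x0=(150,140) if n=="scene" else (200,150)
    cv2.imwrite(f"pics/{n}1.png",cv2.resize(c["pixels"][y0:y0+130,x0:x0+170,::-1],None,fx=4,fy=4))
E
```

```text
clock: 1.48
position: [0.4561, 0.4131, 0.1218]
ee_rot: [0.653, 0.757, -0.003, 0.0]
ft_force: [0.2, -0.1, 1.2]
grip_width: 0.999
```

View pics/scene1.png

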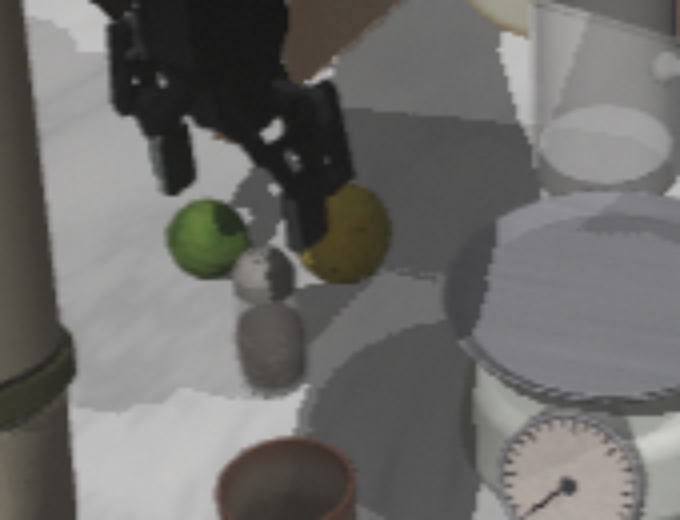

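View pics/top1.png

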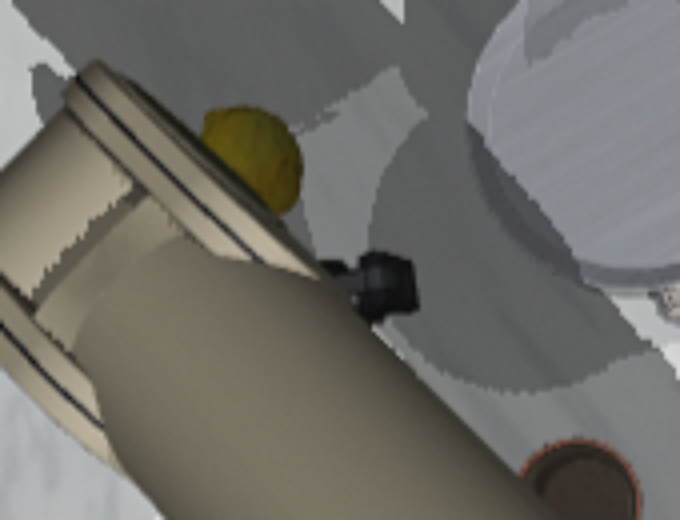

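```bash
python3 -m pendant '[[[0.5,-0.4,0],[0,0,0],0],[[0,0,-2],[0,0,0],0],[[0,0,-2],[0,0,0],0],[[0,0,0],[0,0,0],0]]'
```

```text
clock: 2.08
position: [0.4652, 0.4119, 0.0881]
ee_rot: [0.654, 0.757, 0.004, 0.001]
ft_force: [-0.8, -0.1, 1.0]
grip_width: 1.002
```

```bash
python3 -m pendant '[[[-0.3,-0.3,-1.8],[0,0,0],0],[[0,0,-1.5],[0,0,0],0],[[0,0,0],[0,0,0],0]]'; python3 -m pendant '[[[0,0,0],[0,0,0],0]]'
```

```text
clock: 2.45
position: [0.463, 0.4095, 0.0555]
ee_rot: [0.654, 0.757, 0.005, 0.001]
ft_force: [0.1, -0.8, -0.3]
grip_width: 0.999
clock: 2.58
position: [0.4634, 0.4099, 0.0562]
ee_rot: [0.654, 0.757, 0.006, 0.001]
ft_force: [-0.3, 0.6, 0.4]
grip_width: 1.0
```

```bash
python3 -m pendant '[[[-0.2,0,0],[0,0,0],60],[[0,0,0],[0,0,0],120],[[0,0,0],[0,0,0],180],[[0,0,0],[0,0,0],255],[[0,0,0],[0,0,0],255],[[0,0,0],[0,0,0],255]]' 25
```

```text
clock: 3.32
position: [0.462, 0.4105, 0.0579]
ee_rot: [0.654, 0.757, 0.007, 0.001]
ft_force: [-1.0, -0.8, 0.8]
grip_width: 0.429
```

```bash
python3 -m pendant '[[[0,0,0],[0,0,0],255],[[0,0,0],[0,0,0],255],[[0,0,1.5],[0,0,0],255],[[0,0,2],[0,0,0],255],[[0,0,0],[0,0,0],255]]'
```

```text
clock: 3.95
position: [0.4617, 0.4103, 0.0948]
ee_rot: [0.654, 0.757, 0.006, 0.001]
ft_force: [-0.3, 0.3, -3.0]
grip_width: 0.428
```

```bash
python3 -m pendant '[[[0,0,3],[0,0,0],255],[[0,0,4],[0,0,0],255],[[0,0,4],[0,0,0],255],[[0,0,0],[0,0,0],255]]'
python3 - <<'E'
from workcell import manip
import cv2,numpy as np
for n in("scene",):
    c=manip.camera(n); np.savez(f"{n}2.npz",**c)
    cv2.imwrite(f"pics/{n}2.png",cv2.resize(c["pixels"][120:300,130:330,::-1],None,fx=3.3,fy=3.3))
E
```

```text
clock: 4.45
position: [0.4605, 0.4092, 0.2058]
ee_rot: [0.654, 0.757, 0.005, 0.001]
ft_force: [0.3, 0.8, -3.6]
grip_width: 0.427
```

View pics/scene2.png

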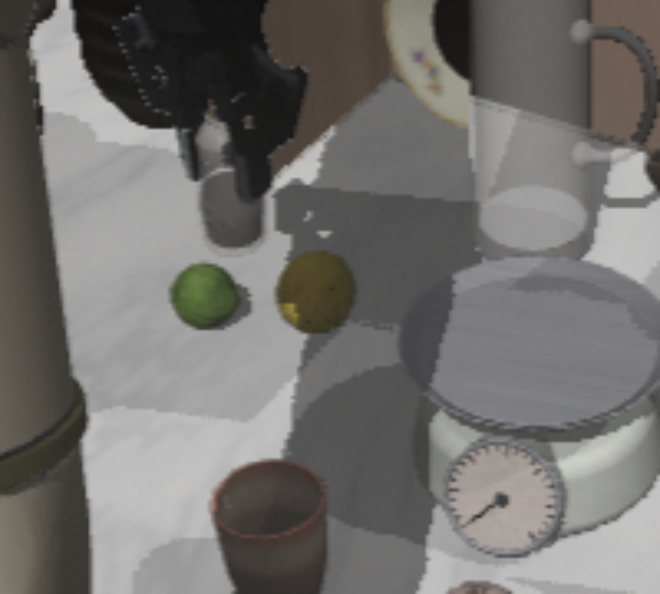

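```bash
python3 -m pendant '[[[0.8,-1.5,1.5],[0,0,0],255],[[1.5,-2.6,0],[0,0,0],255],[[2,-3.6,0],[0,0,0],255],[[2,-3.6,0],[0,0,0],255],[[2,-3.6,0],[0,0,0],255],[[1.3,-2.5,0],[0,0,0],255],[[0,0,0],[0,0,0],255],[[0,0,0],[0,0,0],255]]'
```

```text
clock: 5.5
position: [0.5579, 0.218, 0.2141]
ee_rot: [0.656, 0.755, -0.004, 0.0]
ft_force: [-0.3, -0.4, -2.2]
grip_width: 0.43
```

```bash
python3 -m pendant '[[[-0.1,1.6,-1],[0,0,0],255],[[0,0,-1],[0,0,0],255],[[0,0,0],[0,0,0],255]]'
python3 - <<'E'
from workcell import manip
from h import *
for n in("scene","top"):
    c=manip.camera(n); np.savez(f"{n}3.npz",**c)
    y0,x0=(110,210) if n=="scene" else (160,230)
    cv2.imwrite(f"pics/{n}3.png",cv2.resize(c["pixels"][y0:y0+180,x0:x0+200,::-1],None,fx=3.3,fy=3.3))
E
```

```text
clock: 5.88
position: [0.5552, 0.2375, 0.1916]
ee_rot: [0.654, 0.756, -0.004, -0.001]
ft_force: [-0.0, -0.2, -1.9]
grip_width: 0.428
```

View pics/scene3.png

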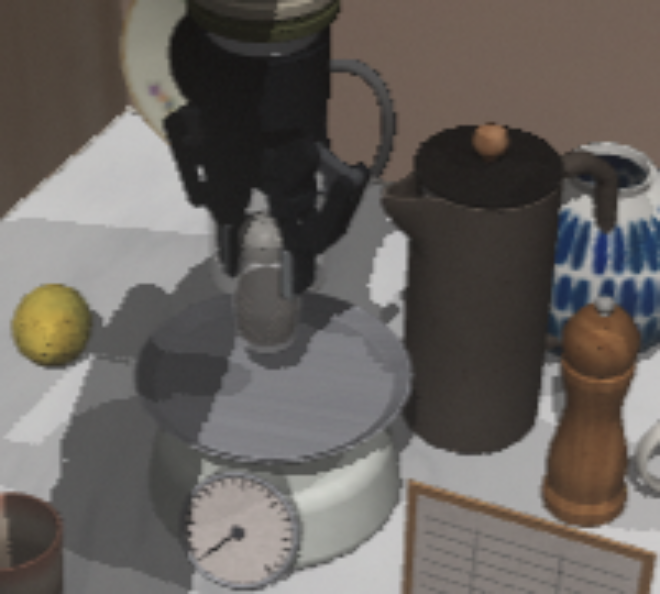

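View pics/top3.png

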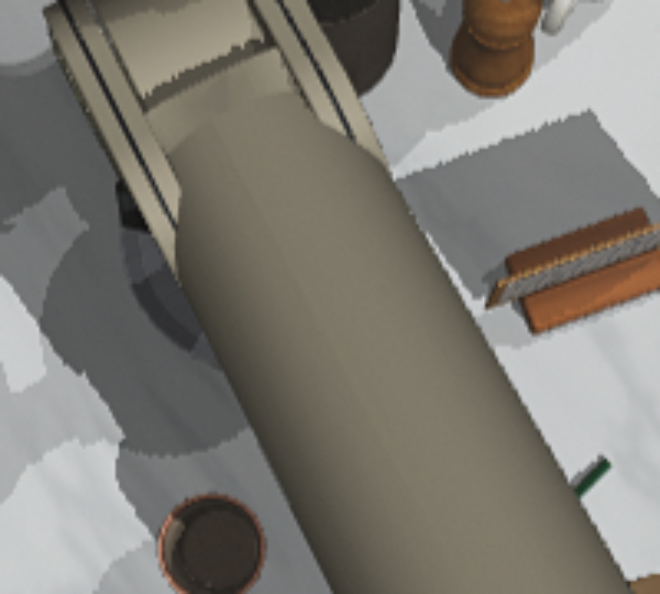

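```bash
python3 -c "
from h import *
c=load('scene3.npz');print(proj(c,[[.555,.2375,.1336],[.555-.015,.2375-.014,.1336],[.557,.235,.097]]))"
python3 -m pendant '[[[0.1,-0.2,-1.2],[0,0,0],255],[[0,0,-1],[0,0,0],255],[[0,0,0],[0,0,0],255]]'
```

```text
[[290.44531294 211.71390702]
 [290.35663212 217.79601109]
 [292.12360271 225.35065769]]
clock: 6.35
position: [0.5568, 0.235, 0.1693]
ee_rot: [0.654, 0.756, -0.004, -0.0]
ft_force: [-0.7, 0.1, -2.0]
grip_width: 0.429
```

Projection agrees with the picture (foot front at about (290,217)). Continuing down gently.

```bash
python3 -m pendant '[[[0,0,-0.8],[0,0,0],255],[[0,0,0],[0,0,0],255]]';python3 -m pendant '[[[0,0,-0.4],[0,0,0],255],[[0,0,0],[0,0,0],255]]'
```

```text
clock: 6.6
position: [0.5569, 0.2349, 0.1608]
ee_rot: [0.654, 0.756, -0.003, -0.0]
ft_force: [0.2, 0.0, -1.3]
grip_width: 0.43
clock: 6.85
position: [0.5571, 0.235, 0.1568]
ee_rot: [0.655, 0.756, -0.003, -0.0]
ft_force: [-0.1, -0.3, -1.7]
grip_width: 0.431
```

```bash
python3 -m pendant '[[[0,0,-0.3],[0,0,0],255],[[0,0,0],[0,0,0],255]]';python3 -m pendant '[[[0,0,-0.3],[0,0,0],255],[[0,0,0],[0,0,0],255]]'
```

```text
clock: 7.1
position: [0.5572, 0.2351, 0.154]
ee_rot: [0.654, 0.756, -0.003, -0.0]
ft_force: [-0.6, -0.5, -1.9]
grip_width: 0.427
clock: 7.35
position: [0.5574, 0.2351, 0.1512]
ee_rot: [0.655, 0.756, -0.003, 0.0]
ft_force: [0.4, 0.4, 0.4]
grip_width: 0.429
```

```bash
python3 -m pendant '[[[0,0,0],[0,0,0],255],[[0,0,0],[0,0,0],130],[[0,0,0],[0,0,0],110],[[0,0,0],[0,0,0],80],[[0,0,0],[0,0,0],40],[[0,0,0],[0,0,0],0],[[0,0,0],[0,0,0],0]]'
python3 - <<'E'
from workcell import manip
from h import *
for n in("scene",):
    c=manip.camera(n); np.savez(f"{n}4.npz",**c)
    y0,x0=(110,210) if n=="scene" else (160,230)
    cv2.imwrite(f"pics/{n}4.png",cv2.resize(c["pixels"][y0:y0+180,x0:x0+200,::-1],None,fx=3.3,fy=3.3))
E
```

```text
clock: 8.22
position: [0.558, 0.2355, 0.152]
ee_rot: [0.655, 0.756, -0.002, 0.0]
ft_force: [0.2, -0.1, 0.2]
grip_width: 1.003
```

View pics/scene4.png

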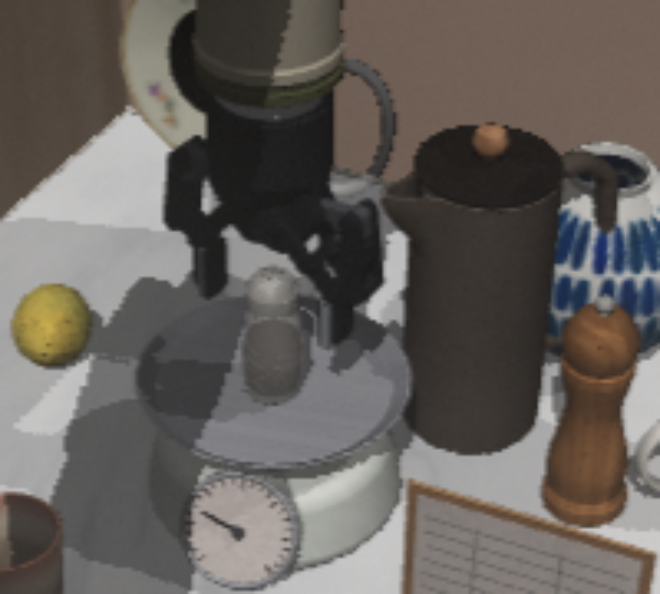

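```bash
python3 -m pendant '[[[0,0,1],[0,0,0],0],[[0,0,3],[0,0,0],0],[[0,0,4],[0,0,0],0],[[0,0,4],[0,0,0],0],[[-1.6,-5.2,0],[0,0,0],0],[[-1.6,-5.2,0],[0,0,0],0],[[-1.6,-5.2,0],[0,0,0],0],[[-1.6,-5.2,0],[0,0,0],0],[[-1.6,-5.2,0],[0,0,0],0],[[-1.5,-4.2,0],[0,0,0],0],[[0,0,0],[0,0,0],0],[[0,0,0],[0,0,0],0]]'
python3 - <<'E'
from workcell import manip
from h import *
for n in("scene","top"):
    c=manip.camera(n); np.savez(f"{n}5.npz",**c); cv2.imwrite(f"pics/{n}5.png",c["pixels"][...,::-1])
o=manip.get_obs(); M=R.from_quat(o["ee_rot"]).as_matrix(); print(o["position"],M.round(3).tolist(),np.degrees(np.arctan2(M[1,0],M[0,0])),o["joint_pos"])
E
```

```text
clock: 9.78
position: [0.4587, -0.0751, 0.2848]
ee_rot: [0.655, 0.756, 0.003, 0.003]
ft_force: [-0.3, 0.5, -0.2]
grip_width: 0.999
[ 0.45888654 -0.07494037  0.28453731] [[-0.144, 0.99, 0.008], [0.99, 0.144, 0.0], [-0.001, 0.008, -1.0]] 98.25955059588681 [-0.3072211  -0.06925791  0.35668393  1.82985407  0.02377196  1.36849436
  1.75905137]
```

View pics/scene5.png

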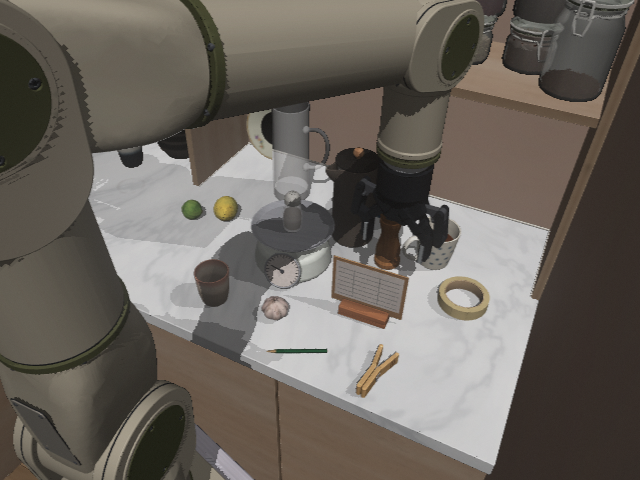

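View pics/top5.png

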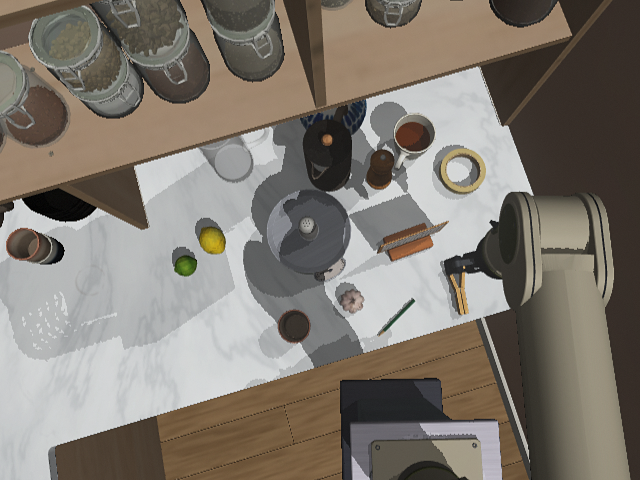

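Run:
```python
from h import *
np.set_printoptions(precision=3,suppress=True)
c=load("top0.npz");P=cloud(c)
for u in((620,100),(620,200),(600,240),(620,350),(560,400),(600,300),(520,150),(560,60)): print(u,P[u[1],u[0]])
c=load("top5.npz");P=cloud(c)
for u in((515,230),(560,210),(605,230),(615,280),(632,440),(560,400)): print("arm",u,P[u[1],u[0]])
c=load("scene0.npz");P=cloud(c)
for u in((560,300),(600,300),(560,350),(540,400),(620,200),(620,60)): print("sc",u,P[u[1],u[0]])
```

```text
(620, 100) [ 0.689 -0.266  0.441]
(620, 200) [ 0.554 -0.302  0.334]
(600, 240) [ 0.504 -0.316  0.218]
(620, 350) [ 0.298 -0.369  0.137]
(560, 400) [ 0.15  -0.411 -0.314]
(600, 300) [ 0.396 -0.344  0.129]
(520, 150) [ 0.747 -0.251  0.012]
(560, 60) [ 0.812 -0.228  0.329]
arm (515, 230) [ 0.457 -0.025  0.643]
arm (560, 210) [ 0.476 -0.074  0.652]
arm (605, 230) [ 0.451 -0.117  0.661]
arm (615, 280) [ 0.428 -0.336  0.216]
arm (632, 440) [ 0.111 -0.422  0.036]
arm (560, 400) [ 0.276 -0.042  0.688]
sc (560, 300) [ 0.511 -0.314  0.297]
sc (600, 300) [ 0.289 -0.375  0.514]
sc (560, 350) [ 0.351 -0.357  0.375]
sc (540, 400) [-0.11  -0.405  0.848]
sc (620, 200) [ 0.41  -0.342  0.535]
sc (620, 60) [ 0.88  -0.197  0.49 ]
```

```bash
python3 -m pendant '[[[0,-1.2,-4],[0,0,-1],0],[[0,0,-5],[0,0,0],0],[[0,0,-5],[0,0,0],0],[[0,0,-4],[0,0,0],0],[[0,0,0],[0,0,0],0]]' 40; python3 -m pendant '[[[0,0,0],[0,0,0],0]]'
```

```text
clock: 10.5
position: [0.4607, -0.0817, 0.1005]
ee_rot: [0.657, 0.754, 0.003, 0.004]
ft_force: [0.1, -1.0, 1.2]
grip_width: 1.0
clock: 10.62
position: [0.4617, -0.0812, 0.1018]
ee_rot: [0.657, 0.754, 0.004, 0.004]
ft_force: [-0.6, 0.2, 0.3]
grip_width: 1.002
```

```bash
python3 -m pendant '[[[-0.2,-0.6,-2],[0,0,0],0],[[0,0,-2],[0,0,0],0],[[0,0,0],[0,0,0],0],[[0,0,0],[0,0,0],0]]'
python3 - <<'E'
from workcell import manip
from h import *
for n in("scene","top"):
    c=manip.camera(n); np.savez(f"{n}6.npz",**c)
    y0,x0=(290,310) if n=="scene" else (220,400)
    cv2.imwrite(f"pics/{n}6.png",cv2.resize(c["pixels"][y0:y0+130,x0:x0+150,::-1],None,fx=4.5,fy=4.5))
o=manip.get_obs(); M=R.from_quat(o["ee_rot"]).as_matrix(); print(o["position"],M.round(4).tolist(),np.degrees(np.arctan2(M[1,0],M[0,0])))
E
```

```text
clock: 11.12
position: [0.4654, -0.0863, 0.0685]
ee_rot: [0.656, 0.755, 0.008, 0.008]
ft_force: [0.5, -0.7, 0.6]
grip_width: 0.999
[ 0.46513713 -0.08633126  0.06821504] [[-0.1389, 0.9901, 0.0223], [0.9903, 0.1389, 0.0012], [-0.0019, 0.0222, -0.9998]] 97.98623365100218
```

View pics/scene6.png

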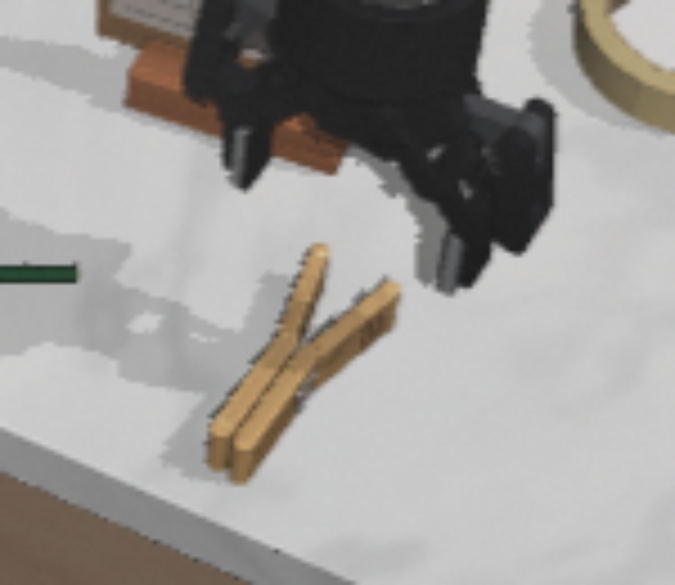

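View pics/top6.png

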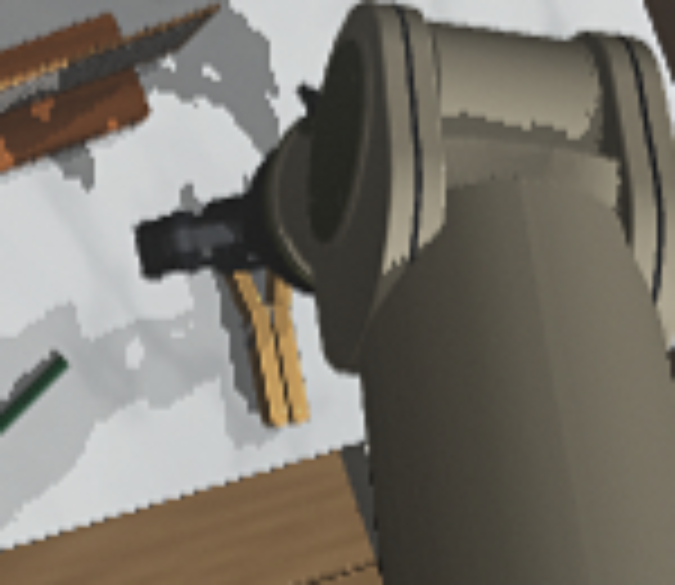

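```bash
python3 -m pendant '[[[-0.5,-0.1,-1],[0,1.3,-0.8],0],[[-0.1,0,-1],[0,0,0],0],[[0,0,0],[0,0,0],0],[[0,0,0],[0,0,0],0]]'
cat > st.py <<'E'
from workcell import manip
from h import *
o=manip.get_obs(); M=R.from_quat(o["ee_rot"]).as_matrix(); print(o["position"].round(4),"z",M[:,2].round(4),"yaw",np.degrees(np.arctan2(M[1,0],M[0,0])).round(2),o["joint_pos"].round(3),o["ft_force"].round(1),o["grip_width"].round(3))
E
python3 st.py
```

```text
clock: 11.72
position: [0.4589, -0.0873, 0.0474]
ee_rot: [0.662, 0.75, -0.0, -0.001]
ft_force: [-0.3, 0.7, -0.0]
grip_width: 0.999Traceback (most recent call last):
  File "st.py", line 3, in <module>
    o=manip.get_obs(); M=R.from_quat(o["ee_rot"]).as_matrix(); print(o["position"].round(4),"z",M[:,2].round(4),"yaw",np.degrees(np.arctan2(M[1,0],M[0,0])).round(2),o["joint_pos"].round(3),o["ft_force"].round(1),o["grip_width"].round(3))
                                                                                                                                                                                                                    ^^^^^^^^^^^^^^^^^^^^^
AttributeError: 'float' object has no attribute 'round'
```

Good. Descend to z ≈ 0.021.

```bash
sed -i 's/o\["grip_width"\].round(3)/o["grip_width"]/' st.py; python3 -m pendant '[[[0,0,-1.4],[0,0,0],0],[[0,0,-1],[0,0,0],0],[[0,0,0],[0,0,0],0]]'; python3 st.py
```

```text
clock: 12.1
position: [0.4587, -0.0872, 0.0215]
ee_rot: [0.662, 0.75, -0.0, -0.001]
ft_force: [1.0, 0.4, 1.5]
grip_width: 1.001
[ 0.4587 -0.0872  0.0215] z [-0.0018  0.0012 -1.    ] yaw 97.14 [-0.247  0.271  0.372  2.104 -0.139  0.791  1.906] [1.  0.4 1.5] 1.0006696158807984
```

```bash
python3 -m pendant '[[[0,0,0],[0,0,0],100],[[0,0,0],[0,0,0],130],[[0,0,0],[0,0,0],160],[[0,0,0],[0,0,0],255],[[0,0,0],[0,0,0],255],[[0,0,0],[0,0,0],255],[[0,0,0],[0,0,0],255]]' 40; python3 st.py;python3 - <<'E'
from workcell import manip
from h import *
for n in("scene","top"):
    c=manip.camera(n); np.savez(f"{n}7.npz",**c)
    y0,x0=(290,310) if n=="scene" else (220,400)
    cv2.imwrite(f"pics/{n}7.png",cv2.resize(c["pixels"][y0:y0+130,x0:x0+150,::-1],None,fx=4.5,fy=4.5))
E
```

```text
clock: 12.98
position: [0.4606, -0.0874, 0.0233]
ee_rot: [0.662, 0.75, 0.001, 0.0]
ft_force: [0.9, 0.2, -0.1]
grip_width: 0.211
[ 0.4606 -0.0874  0.0233] z [ 0.002   0.0014 -1.    ] yaw 97.13 [-0.248  0.269  0.373  2.101 -0.138  0.792  1.905] [ 0.9  0.2 -0.1] 0.21120102808016247
```

View pics/scene7.png

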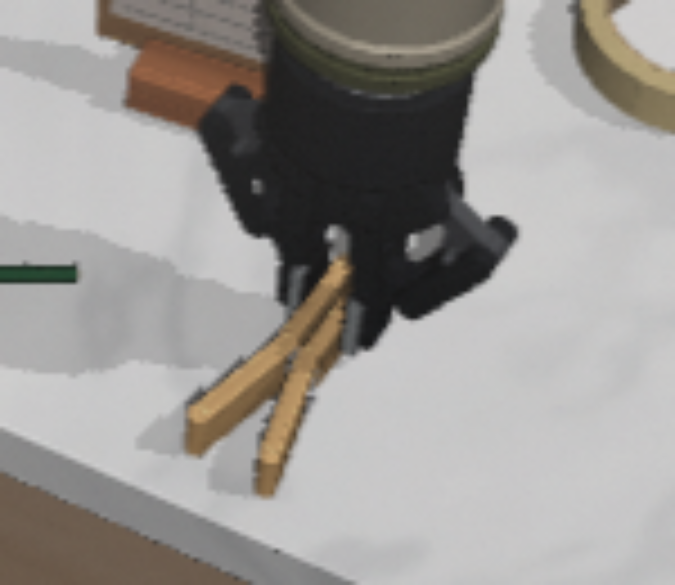

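View pics/top7.png

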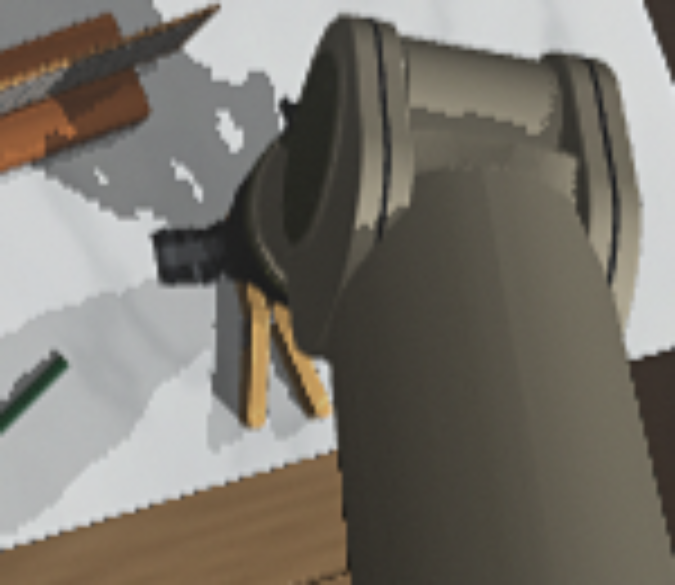

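```bash
python3 -m pendant '[[[0,0,1.5],[0,0,0],255],[[0,0,3],[0,0,0],255],[[0,0,4],[0,0,0],255],[[0,0,0],[0,0,0],255]]'; python3 st.py
```

```text
clock: 13.58
position: [0.4602, -0.0878, 0.1133]
ee_rot: [0.662, 0.749, 0.001, 0.001]
ft_force: [0.0, 0.0, -0.2]
grip_width: 0.211
[ 0.4602 -0.0878  0.1133] z [ 2.1e-03  8.0e-04 -1.0e+00] yaw 97.09 [-0.283  0.112  0.398  2.04  -0.053  0.996  1.835] [ 0.   0.  -0.2] 0.21105238764496678
```

```bash
python3 -m pendant '[[[2,-1,0],[0,0,-3],255],[[3.3,-1.6,0],[0,0,-6],255],[[3.3,-1.6,0],[0,0,-8],255],[[3,-1.5,0],[0,0,-8],255],[[2,-1,0],[0,0,-8],255],[[0,0,0],[0,0,0],255],[[0,0,0],[0,0,0],255]]'; python3 st.py
```

```text
clock: 14.45
position: [0.5979, -0.156, 0.113]
ee_rot: [0.851, 0.525, 0.0, 0.0]
ft_force: [-0.4, 0.6, -0.9]
grip_width: 0.209
[ 0.5979 -0.156   0.113 ] z [ 5.e-04 -2.e-04 -1.e+00] yaw 63.28 [-0.21   0.455  0.502  1.66  -0.241  1.088  1.465] [-0.4  0.6 -0.9] 0.2092217340896256
```

```bash
python3 -m pendant '[[[0,0,0],[0,0,-6],255],[[0,0,0],[0,0,-9],255],[[0,0,0],[0,0,-9],255],[[0,0,0],[0,0,-9],255],[[0,0,0],[0,0,-8],255],[[0,0,0],[0,0,-4],255],[[0,0,0],[0,0,0],255],[[0,0,0],[0,0,0],255]]'; python3 st.py;python3 - <<'E'
from workcell import manip
from h import *
for n in("scene","top"):
    c=manip.camera(n); np.savez(f"{n}8.npz",**c)
    y0,x0=(220,310) if n=="scene" else (180,370)
    cv2.imwrite(f"pics/{n}8.png",cv2.resize(c["pixels"][y0:y0+130,x0:x0+150,::-1],None,fx=4.5,fy=4.5))
E
```

```text
clock: 15.45
position: [0.5919, -0.1519, 0.1134]
ee_rot: [0.988, 0.155, 0.0, -0.003]
ft_force: [1.2, -0.1, -1.3]
grip_width: 0.21
[ 0.5919 -0.1519  0.1134] z [-9.0e-04  6.3e-03 -1.0e+00] yaw 17.81 [-0.333  0.475  0.66   1.682 -0.327  1.099  0.735] [ 1.2 -0.1 -1.3] 0.20982896429414044
```

View pics/scene8.png

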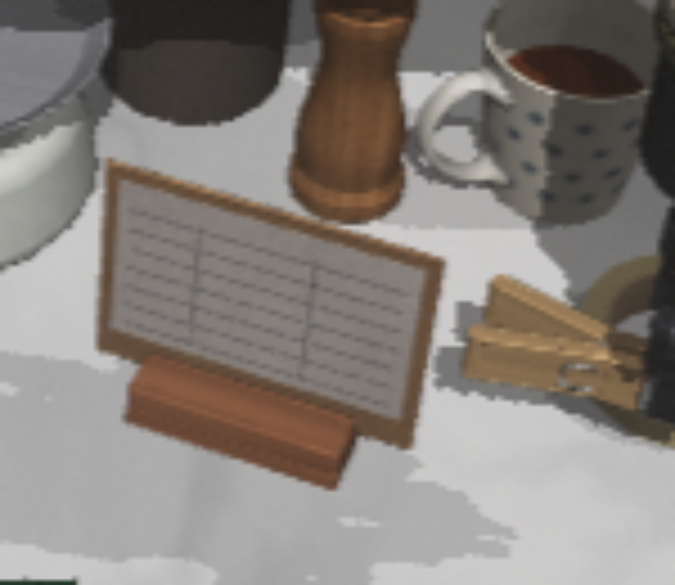

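View pics/top8.png

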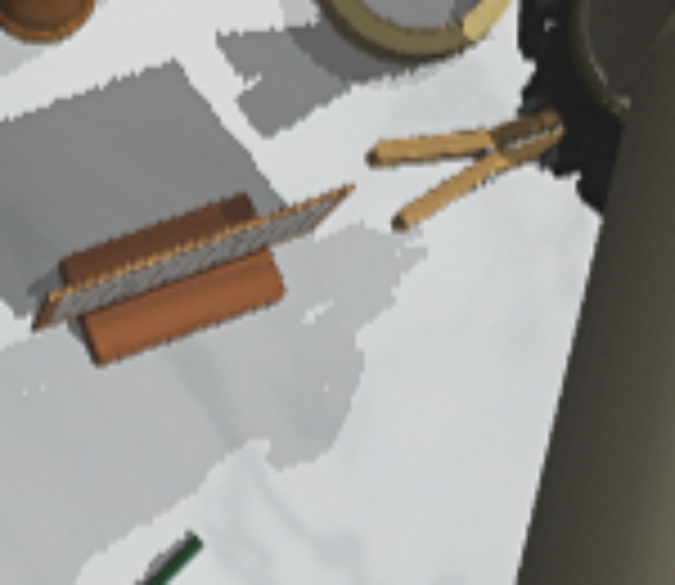

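```bash
cat > mp.py <<'E'
import sys
from h import *
np.set_printoptions(precision=4,suppress=True)
O=np.array([.539,.0175]); Y=np.array([-.3175,.9483]); X=np.array([.9483,.3175])
def meas(k):
  for nm in("top","scene"):
    c=load(f"{nm}{k}.npz");a=cloud(c); i=c["pixels"].astype(int)
    xy=a[...,:2]-O; sx=xy@X; sy=xy@Y
    w=(i[...,0]-i[...,2]>30)&(sy<-.035)&(sy>-.15)&(np.abs(sx)<.04)&(a[...,2]>.08)&(a[...,2]<.125)&((np.abs(sx)>.0035)|(sy<-.078))
    x=sx[w];y=sy[w];z=a[...,2][w]
    print(nm,w.sum(),"y",y.min(),y.max(),"z",z.min(),z.max())
    for b in np.arange(-.15,-.04,.01):
        k=(y>=b)&(y<b+.01)
        if k.sum()>2:
            xs=np.sort(x[k]); g=np.diff(xs); j=g.argmax(); print("  y%.3f n%d x %.4f..%.4f | %.4f..%.4f zmed %.3f"%(b+.005,k.sum(),xs[0],xs[j],xs[j+1],xs[-1],np.percentile(z[k],90)))
    e=(sy<-.06)&(sy>-.09)&(np.abs(sx)<.006)&(a[...,2]>.05)&(a[...,2]<.125); print(" card edge y",sy[e].min() if e.any() else None, "x",np.median(sx[e]) if e.any() else None)
meas(sys.argv[1])
E
python3 mp.py 8
```

```text
top 261 y -0.14989513565048918 -0.09291815863077878 z 0.10278056949552661 0.12104701697042297
  y-0.145 n44 x -0.0128..-0.0039 | -0.0020..0.0075 zmed 0.117
  y-0.135 n45 x -0.0149..-0.0058 | -0.0007..0.0110 zmed 0.116
  y-0.125 n44 x -0.0170..-0.0080 | 0.0010..0.0122 zmed 0.117
  y-0.115 n46 x -0.0200..-0.0101 | 0.0037..0.0135 zmed 0.118
  y-0.105 n51 x -0.0220..-0.0123 | 0.0060..0.0168 zmed 0.119
  y-0.095 n31 x -0.0226..-0.0152 | 0.0092..0.0182 zmed 0.118
 card edge y -0.0759996704895016 x -0.00029814223767708525Traceback (most recent call last):
  File "mp.py", line 17, in <module>
    meas(sys.argv[1])
    ~~~~^^^^^^^^^^^^^
  File "mp.py", line 7, in meas
    c=load(f"{nm}{k}.npz");a=cloud(c); i=c["pixels"].astype(int)
  File "h.py", line 3, in load
    def load(f): return dict(np.load(f))
                             ~~~~~~~^^^
    fid = stack.enter_context(open(os.fspath(file), "rb"))
                              ~~~~^^^^^^^^^^^^^^^^^^^^^^^
OSError: [Errno 36] File name too long: 'scene[False False False False False False False False False False False False\n False False False
[... 822 characters left out ...]
alse False False False False False False False\n False False False False False False False False False False False False\n False False False False False False False False False False False False\n False False False False False False False False False False False False\n False False False False False False False False False False False False\n False False False False False False False False False False False False\n False False False False False False False False False False False False\n False False False False False False False False False False False False\n False False False False False False False False False False False False\n False False False False False False False False False].npz'
```

```bash
sed -i 's/        k=(y>/        kk=(y>/; s/if k.sum()>2/if kk.sum()>2/; s/x\[k\]/x[kk]/; s/b+.005,k.sum()/b+.005,kk.sum()/; s/z\[k\]/z[kk]/' mp.py; python3 -m pendant '[[[0.3,0.1,-0.9],[0,0,0.6],255],[[0,0,0],[0,0,0],255],[[0,0,0],[0,0,0],255]]'; python3 st.py;python3 - <<'E'
from workcell import manip
from h import *
for n in("scene","top"):
    c=manip.camera(n); np.savez(f"{n}9.npz",**c)
E
python3 mp.py 9
```

```text
clock: 15.92
position: [0.5951, -0.1509, 0.1034]
ee_rot: [0.987, 0.161, -0.0, -0.003]
ft_force: [0.3, -0.3, -0.4]
grip_width: 0.211
[ 0.5951 -0.1509  0.1034] z [-0.0012  0.0063 -1.    ] yaw 18.49 [-0.326  0.492  0.651  1.681 -0.336  1.084  0.75 ] [ 0.3 -0.3 -0.4] 0.21105889775542064
top 255 y -0.14950562341065116 -0.09347638513241435 z 0.08647053781354996 0.110696506954026
  y-0.145 n38 x -0.0094..-0.0006 | 0.0009..0.0091 zmed 0.108
  y-0.135 n46 x -0.0120..-0.0032 | 0.0021..0.0142 zmed 0.107
  y-0.125 n44 x -0.0146..-0.0053 | 0.0044..0.0149 zmed 0.108
  y-0.115 n47 x -0.0175..-0.0070 | 0.0071..0.0163 zmed 0.106
  y-0.105 n46 x -0.0199..-0.0093 | 0.0078..0.0194 zmed 0.107
  y-0.095 n34 x -0.0199..-0.0115 | 0.0110..0.0192 zmed 0.108
 card edge y -0.07495788121106839 x -0.0003165380295313422
scene 572 y -0.1498174894602926 -0.07598297481867365 z 0.0805724909233475 0.10876939972164668
  y-0.145 n81 x -0.0137..0.0044 | 0.0066..0.0092 zmed 0.106
  y-0.135 n87 x -0.0164..-0.0038 | 0.0003..0.0128 zmed 0.106
  y-0.125 n108 x -0.0183..-0.0057 | 0.0026..0.0145 zmed 0.106
  y-0.115 n115 x -0.0209..-0.0087 | 0.0033..0.0185 zmed 0.106
  y-0.105 n122 x -0.0227..-0.0122 | 0.0058..0.0176 zmed 0.106
  y-0.095 n58 x -0.0234..-0.0106 | 0.0089..0.0201 zmed 0.106
 card edge y -0.07615700289852588 x -0.0007670713146900011
```

```bash
python3 -m pendant '[[[-0.25,0.75,0],[0,0,0],255],[[-0.25,0.75,0],[0,0,0],255],[[0,0,0],[0,0,0],255],[[0,0,0],[0,0,0],255]]'; python3 st.py;python3 - <<'E'
from workcell import manip
from h import *
for n in("scene","top"):
    c=manip.camera(n); np.savez(f"{n}10.npz",**c)
E
python3 mp.py 10
```

```text
clock: 16.52
position: [0.5898, -0.1342, 0.1038]
ee_rot: [0.987, 0.161, 0.0, -0.003]
ft_force: [0.7, -0.7, 0.5]
grip_width: 0.212
[ 0.5898 -0.1342  0.1038] z [-8.0e-04  6.7e-03 -1.0e+00] yaw 18.53 [-0.359  0.471  0.652  1.707 -0.326  1.075  0.721] [ 0.7 -0.7  0.5] 0.21180204311603826
top 314 y -0.1496303029070596 -0.07595046431561749 z 0.09013394641263228 0.1119501666654199
  y-0.145 n30 x -0.0089..-0.0020 | 0.0026..0.0092 zmed 0.107
  y-0.135 n37 x -0.0096..-0.0004 | 0.0016..0.0087 zmed 0.109
  y-0.125 n44 x -0.0103..-0.0000 | 0.0029..0.0130 zmed 0.107
  y-0.115 n43 x -0.0118..-0.0036 | 0.0035..0.0146 zmed 0.107
  y-0.105 n47 x -0.0149..-0.0057 | 0.0053..0.0151 zmed 0.107
  y-0.095 n46 x -0.0170..-0.0078 | 0.0080..0.0181 zmed 0.107
  y-0.085 n47 x -0.0198..-0.0098 | 0.0101..0.0206 zmed 0.108
  y-0.075 n20 x -0.0195..-0.0129 | 0.0119..0.0189 zmed 0.105
 card edge y -0.0758412305229954 x -0.00019822256962174882
scene 641 y -0.14741729767907819 -0.07691069135870336 z 0.08018431673042636 0.10967299804508501
  y-0.145 n32 x -0.0132..-0.0072 | -0.0062..-0.0051 zmed 0.103
  y-0.135 n66 x -0.0135..-0.0001 | 0.0068..0.0068 zmed 0.106
  y-0.125 n77 x -0.0152..0.0006 | 0.0025..0.0105 zmed 0.107
  y-0.115 n89 x -0.0167..-0.0040 | 0.0015..0.0135 zmed 0.106
  y-0.105 n111 x -0.0181..-0.0066 | 0.0017..0.0162 zmed 0.106
  y-0.095 n116 x -0.0212..-0.0090 | 0.0045..0.0165 zmed 0.106
  y-0.085 n119 x -0.0225..-0.0101 | 0.0069..0.0185 zmed 0.107
  y-0.075 n31 x -0.0223..-0.0138 | 0.0089..0.0193 zmed 0.105
 card edge y -0.07603500511953815 x -0.000848837680959179
```

```bash
python3 -m pendant '[[[-0.25,0.73,0],[0,0,0],255],[[-0.25,0.73,0],[0,0,0],255],[[-0.2,0.6,0],[0,0,0],255],[[0,0,0],[0,0,0],255],[[0,0,0],[0,0,0],255]]'; python3 st.py;python3 - <<'E'
from workcell import manip
from h import *
for n in("scene","top"):
    c=manip.camera(n); np.savez(f"{n}11.npz",**c)
    y0,x0=(220,310) if n=="scene" else (180,370)
    cv2.imwrite(f"pics/{n}11.png",cv2.resize(c["pixels"][y0:y0+130,x0:x0+150,::-1],None,fx=4.5,fy=4.5))
E
python3 mp.py 11
```

```text
clock: 17.25
position: [0.5823, -0.1121, 0.1037]
ee_rot: [0.987, 0.161, 0.0, -0.003]
ft_force: [0.1, -0.4, 0.3]
grip_width: 0.213
[ 0.5823 -0.1121  0.1037] z [-9.0e-04  6.8e-03 -1.0e+00] yaw 18.53 [-0.404  0.445  0.652  1.74  -0.311  1.063  0.679] [ 0.1 -0.4  0.3] 0.2127766309340276
top 318 y -0.13628732578256186 -0.05240202432662827 z 0.08705757860561492 0.11284574437263961
  y-0.135 n12 x -0.0056..-0.0011 | 0.0027..0.0084 zmed 0.108
  y-0.125 n27 x -0.0091..-0.0028 | 0.0028..0.0082 zmed 0.108
  y-0.115 n32 x -0.0097..-0.0023 | 0.0027..0.0094 zmed 0.108
  y-0.105 n41 x -0.0091..0.0006 | 0.0019..0.0104 zmed 0.107
  y-0.095 n47 x -0.0111..-0.0026 | 0.0017..0.0125 zmed 0.108
  y-0.085 n47 x -0.0143..-0.0052 | 0.0048..0.0148 zmed 0.107
  y-0.075 n45 x -0.0162..-0.0077 | 0.0068..0.0168 zmed 0.107
  y-0.065 n39 x -0.0195..-0.0096 | 0.0113..0.0175 zmed 0.109
  y-0.055 n28 x -0.0204..-0.0112 | 0.0122..0.0206 zmed 0.107
 card edge y -0.0895275304276206 x -0.000221124769112772
scene 541 y -0.14991318498892187 -0.05417131947619435 z 0.08012919989367095 0.10937355442118057
  y-0.145 n21 x -0.0125..0.0038 | 0.0088..0.0088 zmed 0.107
  y-0.125 n16 x -0.0133..-0.0133 | -0.0117..-0.0074 zmed 0.098
  y-0.115 n56 x -0.0138..-0.0053 | -0.0040..-0.0038 zmed 0.106
  y-0.105 n71 x -0.0137..0.0064 | 0.0083..0.0107 zmed 0.106
  y-0.095 n86 x -0.0161..-0.0033 | 0.0000..0.0133 zmed 0.106
  y-0.085 n103 x -0.0184..-0.0048 | 0.0015..0.0157 zmed 0.106
  y-0.075 n88 x -0.0202..-0.0051 | 0.0028..0.0150 zmed 0.106
  y-0.065 n66 x -0.0234..-0.0112 | -0.0090..-0.0090 zmed 0.106
  y-0.055 n34 x -0.0231..-0.0145 | -0.0130..-0.0130 zmed 0.106
 card edge y -0.08983931817472354 x -0.0006498035777637599
```

View pics/scene11.png

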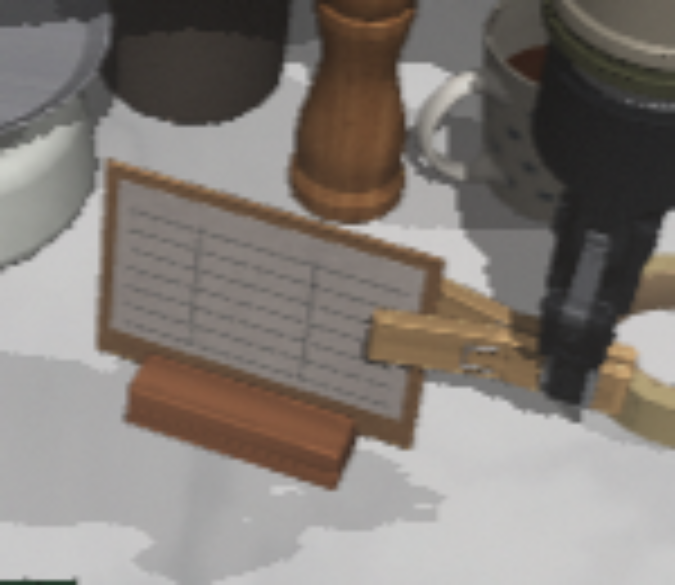

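View pics/top11.png

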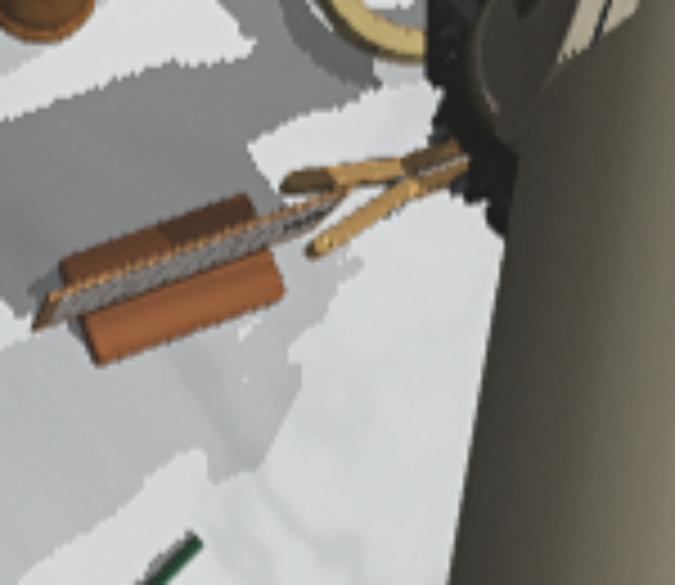

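```bash
python3 -m pendant '[[[0,0,0],[0,0,0],255],[[0,0,0],[0,0,0],255],[[0,0,0],[0,0,0],255]]'; python3 st.py
python3 - <<'E'
from workcell import manip
from h import *
for n in("scene","top"):
    c=manip.camera(n); np.savez(f"{n}12.npz",**c); a=cloud(c)
    m=(np.hypot(a[...,0]-.557,a[...,1]-.235)<.06)&(a[...,2]>.155)&(a[...,2]<.2); print(n,"shaker top",m.sum(),(a[m].min(0)+a[m].max(0))/2,a[m].max(0)[2])
cv2.imwrite("pics/scene12.png",load("scene12.npz")["pixels"][...,::-1])
E
python3 mp.py 12 | grep -E "top|scene|0.055|0.065|0.075"
```

```text
clock: 17.73
position: [0.5823, -0.1128, 0.1037]
ee_rot: [0.987, 0.161, 0.0, -0.003]
ft_force: [-0.4, 0.5, -0.6]
grip_width: 0.215
[ 0.5823 -0.1128  0.1037] z [-9.0e-04  6.5e-03 -1.0e+00] yaw 18.47 [-0.403  0.445  0.652  1.739 -0.311  1.063  0.679] [-0.4  0.5 -0.6] 0.21500740081727912
scene shaker top 256 [0.55410878 0.23319265 0.16958544] 0.18415748167717516
top shaker top 248 [0.55614603 0.23569473 0.1710501 ] 0.18709878082673148
top 310 y -0.13408932589443556 -0.05372015208247983 z 0.08514701843157169 0.11229499345489913
  y-0.075 n45 x -0.0173..-0.0075 | 0.0069..0.0167 zmed 0.106
  y-0.065 n40 x -0.0195..-0.0094 | 0.0107..0.0192 zmed 0.107
  y-0.055 n25 x -0.0201..-0.0125 | 0.0117..0.0193 zmed 0.108
scene 537 y -0.14985001736478418 -0.05459842799408886 z 0.08119482015057711 0.10837793253315853
  y-0.075 n92 x -0.0213..-0.0078 | 0.0044..0.0151 zmed 0.106
  y-0.065 n62 x -0.0229..-0.0118 | -0.0102..-0.0102 zmed 0.105
  y-0.055 n33 x -0.0230..-0.0148 | -0.0117..-0.0117 zmed 0.106
```

View pics/scene12.png

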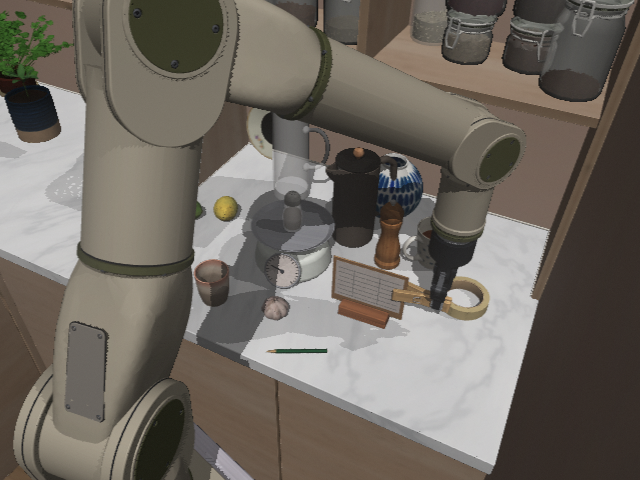

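```bash
python3 -c "
from workcell import manip
print(manip.hand_in())"
```

```text
the job is handed in; nothing more can be done
None
```

I stood the salt shaker in the middle of the scale's pan and let it go. The peg is now held squeezed open in the air, with its jaws either side of the upper right-hand edge of the log card. The job was handed in at about 18 s on the clock, and it reports no verdict.

**Shaker:** in the last check it stood upright within about 3 mm of the pan's centre in both views, and the scale's dial had turned. Its cap top measured 0.184 to 0.187 m high, against 0.187 m expected on the empty pan. That is too coarse to confirm how far the pan has sunk.

**Peg:**
- **Jaw position:** the jaw tips were about 21 mm past the card's edge, the jaws' mid-height was about 95 mm up, and the coil was outside.
- **Clearance:** the top view put the inner faces about 12 mm from the card's plane on each side. The scene view read 1 to 2 mm nearer the robot, and its far jaw was hidden behind the card near the tips.
- **Contact:** the wrist force stayed at the noise level, under 1 N.

**Doubtful points:**
- **Grip:** the measured opening crept from 0.211 to 0.215 (about 0.3 mm) during the last two seconds or so. I did not correct it, because the jaws were still fully open.
- **Other things:** I checked the bystanders and the card's stand by eye in the last picture; none looked moved. The arm hid most of the lime and mug there.

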